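# Clear the filter off the breaker box and trip-test the bench breaker

### The arm

A 6-joint arm with a two-finger parallel gripper is mounted at the origin on a cart in front of the work surface, level with it; the furniture and walls round the work are solid. World frame = base frame: x ahead of the robot, y to its left, z up, the work surface at z = 0. Lengths are in m, angles in rad, forces in N, time in s.
With the tool pointing down it reaches from about 0.25 to 0.85 m from the base axis. Payload 12.5 kg.
Tool frame: the origin (TCP) lies on the front face of the gripper's body, between the roots of the fingers; the fingertips stand 84 mm ahead of it and the grasp point (between the pads) lies 65 mm ahead of it; z points along the fingers, y is the line along which they close (so a half turn about z gives the same grasp; the last joint's range is limited). The gripper opens to 93 mm and grips with 3 to 60 N. Pads are 15 mm wide; open, the fingers measure 128 mm over their backs; the gripper's body (75 mm by 188 mm) begins 65 mm behind the grasp point.
Start: joints at [-1.229, 0.351, 1.652, -0, 1.139, -0.085], TCP at [0.228, -0.501, 0.303] pointing down, gripper open.
Joint ranges: [-2.75, 2.75], [-0.79, 2.1], [0.01, 2.65], [-1.57, 4.71], [0.07, 3.14], [-2.87, 2.87]. Speed limits (rad/s): [2.22, 2.22, 2.79, 3.14, 3.14, 3.14].

### API

Orientations are given as a 3x3 rotation matrix whose columns are the frame's x, y, z axes.
In Python, from cell import * gives the robot as it stands. The module is installed in compiled form; this text tells all that it offers. Calls block until the motion is done:
- reach(position, orientation): joint-space move of the TCP to a pose.
- move_l(position, rot=None, velocity=0.15, guard=None): straight line of the TCP; rot=None keeps the orientation; velocity is the mean speed in m/s. With guard (N) it stops when the force on the tool has changed by that much, and returns True; else False.
- set_joints(angles): joint-space move.
- set_gripper(opening, effort=None): finger opening in m; effort is the grip in N (None keeps the last); returns when the fingers have stopped.
- wait(seconds).
- ik(position, orientation): joint angles nearest the present ones, or None.
- get_obs(): the state.
- read_camera(name): name is "side" or "top"; returns (picture, depth): 480x640x3 uint8, blue, green, red; 480x640 float32, m along the optical axis (not along the pixel's ray), 0 where there is no reading.
- get_calibration(name): a dict with "K" (3x3 intrinsics, pixels), "eye" and "orientation" of the camera in the world. Camera axes: x right, y up, looking along -z (the intrinsics and any distortion apply to the point x, -y, -z); pixel columns grow to the right and rows downward; lengths in m; the calibration is good to about 2 mm. A picture is of the moment at which its call begins. get_calibration takes no time and is no camera call.
A pose or a line that the arm cannot do raises Unreachable and nothing moves.
- hand_in(): hands the job in; it is judged then, once.
The state is a dict: "time_s": time; "q": joint angles; "joint_velocities": joint speeds; "joint_efforts": joint torques, N m; "tcp_pos": TCP position; "eef_rot": TCP orientation; "ft_force": force on the tool from outside, world axes, zero at the start; "moment": the same for the moment, N m; "gripper_width": finger opening in m; "grip_force": force on a finger pad.
Only numpy, scipy, OpenCV 4.12 (cv2) and the standard library are available. Lean on these libraries where they do the work, as an engineer would, in place of code of your own. Each camera call takes 0.05 s, during which the arm holds its last target. There are 200 camera calls.

### The job

The bench's earth-leakage breaker is due its trip test, but someone left a cavity filter lying on the breaker box's cover. Put the filter away first: stand it on end, connectors up, in the free cell of the filter rack. Then open the cover, press the test button so that the lever drops, push the lever fully back on and shut the cover again; leave the other things on the bench standing and lying where they are.

Things in the scene. Friction and masses are not known exactly. Their poses are not given: they have to be found in the camera images.
- breaker_box: White breaker box fixed to the bench, 130 (x) x 150 (y) x 66 mm high, grey breaker front on top of it (its face 72 mm above the bench) under a clear hinged cover. Origin: centre of the underside; -x is its front (tab side), z up. The cover's hinge lies along y at x = +65, z = 66 mm. The shut cover is a hood 130 x 150 mm, flat top at z = 110 mm.
- cover (a joint): Cover hinge angle in rad: 0 shut, opens upward and back to 1.83 at its stop; past about 1.6 it stays open by its own weight, below that it falls shut.
- cover_tab (a point): Grip point on the grey pull tab in the middle of the cover's front edge: tab 12 mm thick (across y), 38 mm long (sticks out forward), 18 mm high; with the cover shut the point is 11 mm from the tab's outer end, 102 mm above the bench and 4 mm above the tab's middle, 157 mm in front of the hinge. Moves with the cover; its y axis is along the hinge.
- cover_hinge (a point): Point on the cover's hinge line, middle of the rear edge, 66 mm above the bench; its y axis is along the hinge.
- test_button_top (a point): Centre of the top of the white round test button, 18 mm across, on the breaker front at x = -46, y = +23 mm of the box; it stands 8 mm above the face, presses straight down 7 mm against a spring of about 2 to 4 N, trips after about 3 mm.
- test_button (a joint): Travel of the test button in m: 0 out, 0.007 fully pressed.
- lever (a joint): Breaker lever angle in rad: 0 on (leaning 30 deg to the rear, latched), 1.05 tripped (leaning 30 deg to the front). Only the test button drops it; pushed back to about 0 it latches with a light click.
- lever_tip (a point): Top end of the black breaker lever, 38 mm from its pivot, lever 30 mm wide (across the box's y) and 10 to 12 mm thick; the pivot, along the box's y, lies at x = -10, y = 0, z = 70 mm of the box.
- filter: Loose cavity filter: aluminium block 150 (x) x 56 (y) x 40 (z) mm, 0.3 to 0.6 kg; origin at the middle of the block. Two brass connectors 11 mm long on its +x end; small tuning screws 4 mm high on its +z face in the half nearer the connectors. Starts lying flat on the cover, +z up.
- rack: Black filter rack fixed to the bench: three cells in a row along its y, 54 mm apart, each 66 (x) x 50 (y) mm inside, floor 8 mm and low walls 53 mm above the bench; end plates 165 mm high, as high as the filters. Origin: centre of the underside.
- free_cell: Floor of the rack's free cell: origin at the middle of the cell on its floor, 8 mm above the bench; axes as the rack's.
- stored_1: Loose cavity filter like the other, standing on end with its connectors up in a rack cell. Origin: middle of its lower end; 40 mm along the rack's y, 56 mm along its x, 150 mm high plus 11 mm connectors. Stays.
- stored_2: A second such stored filter standing in a rack cell, same size and axes. Stays.
- bottle: White wash bottle with a bent spout, 56 x 69 mm, 172 mm high, standing between box and rack (a like bottle stands far back on the bench and is no matter). Origin: centre of the underside. Stays.
- spanner: Torque spanner lying on the bench, 28 x 151 x 15 mm along its y. Stays.
- tape_roll: Wide flat roll of tape, 76 mm across, 18 mm high. Stays.
- screwdriver: Screwdriver lying along its y, 21 x 172 x 22 mm. Stays.
- pliers: Side cutters lying along their y, 53 x 133 x 10 mm. Stays.
- small_tape: Small roll of tape, 54 mm across, 19 mm high. Stays.

How it is judged:
On the way, in this order (a step that is already met when the one before it is completed fails the run):
1. the filter stands on end, connectors up, in the rack's free cell and is let go (horizontal distance between filter and free_cell below 0.012 m and height (world z) of filter below 0.095 m and angle between filter's own x axis and vertical below 0.12 rad and contact force between the fingers and filter below 0.2 N), for 0.2 s.
2. the cover is open, the lever still on (value of joint cover above 1.4 rad and value of joint lever below 0.15 rad), for 0.1 s.
3. the lever has dropped (value of joint lever above 0.9 rad), for 0.1 s.
4. the lever is back on (value of joint lever below 0.08 rad and value of joint cover above 0.3 rad), for 0.1 s.
At the end, for the whole second after the job is handed in: The filter stands in the free cell, on its floor (its middle within 12 mm of the cell's middle and lower than 95 mm), connectors up within 0.12 rad of vertical, at rest; the lever is on and latched (under 0.08 rad) and the cover is shut (under 0.05 rad) (horizontal distance between filter and free_cell below 0.012 m and height (world z) of filter below 0.095 m and angle between filter's own x axis and vertical below 0.12 rad and linear speed of filter below 0.02 m/s and value of joint lever below 0.08 rad and value of joint cover below 0.05 rad); the robot touches nothing.
It fails at once if the cover is lifted while the filter is not yet in the rack (value of joint cover above 0.25 rad and not (horizontal distance between filter and free_cell below 0.03 m and height (world z) of filter below 0.11 m)).
It fails at once if a stored filter is lifted, pulled or tipped out of place (distance of any of stored_1, stored_2 from where it was at the start of the episode above 0.02 m or angle between any of stored_1, stored_2's own z axis and vertical above 0.25 rad).
It fails at once if the wash bottle is tipped or shoved away (angle between bottle's own z axis and vertical above 0.4 rad or distance of bottle from where it was at the start of the episode above 0.03 m).
It fails at once if another thing on the bench is moved more than 3 cm (distance of any of spanner, pliers, small_tape, tape_roll, screwdriver from where it was at the start of the episode above 0.03 m).
It also fails if it takes over 72 s, if anything falls off the work surface, if the arm or the gripper's body presses on something with over 40 N, if the wrist force passes 120 N, or if a joint passes its speed limit or range.

## Working session

There is one attempt and no reset: what is moved stays moved. The work goes in short steps, each a Python script; the robot and the scene stay as the last script left them, time stands still between calls to the robot, and variables do not carry over. Pictures are saved under pics/ and viewed, at most 10 in all, crops included, and the job is handed in when it is done.

```bash
mkdir -p pics
cat > h.py <<'E'
from cell import *
import numpy as np, cv2
def snap(n,f):
    im,d=read_camera(n); cv2.imwrite('pics/%s.png'%f,im); np.save('pics/%s.npy'%f,d); return im,d
def pts(n,d):
    c=get_calibration(n);K=np.array(c['K']);R=np.array(c['orientation']);e=np.array(c['eye'])
    v,u=np.mgrid[0:480,0:640]
    P=np.stack([(u-K[0,2])/K[0,0]*d,-(v-K[1,2])/K[1,1]*d,-d],-1)
    return P@R.T+e
def ray(n,u,v,z):
    c=get_calibration(n);K=np.array(c['K']);R=np.array(c['orientation']);e=np.array(c['eye'])
    r=R@np.array([(u-K[0,2])/K[0,0],-(v-K[1,2])/K[1,1],-1]); return e+r*(z-e[2])/r[2]
E
python3 - <<'E'
from h import *
for n in('top','side'):
    snap(n,n+'0'); print(get_calibration(n))
E
```

```text
{'K': array([[545.06019089,   0.        , 313.86474224],
       [  0.        , 545.06019089, 241.89351248],
       [  0.        ,   0.        ,   1.        ]]), 'eye': array([0.32115505, 0.00492914, 1.20467477]), 'orientation': array([[ 0.05252942,  0.97730584, -0.20521684],
       [-0.99861008,  0.05052085, -0.01501869],
       [-0.00431012,  0.20572053,  0.97860129]])}
{'K': array([[479.35510988,   0.        , 319.32722235],
       [  0.        , 479.35510988, 241.78827329],
       [  0.        ,   0.        ,   1.        ]]), 'eye': array([ 1.21433924, -0.43038305,  0.60624605]), 'orientation': array([[ 0.57061949, -0.42299489,  0.70389539],
       [ 0.82115066,  0.30458926, -0.48263544],
       [-0.01024665,  0.85340536,  0.5211471 ]])}
```

View pics/top0.png

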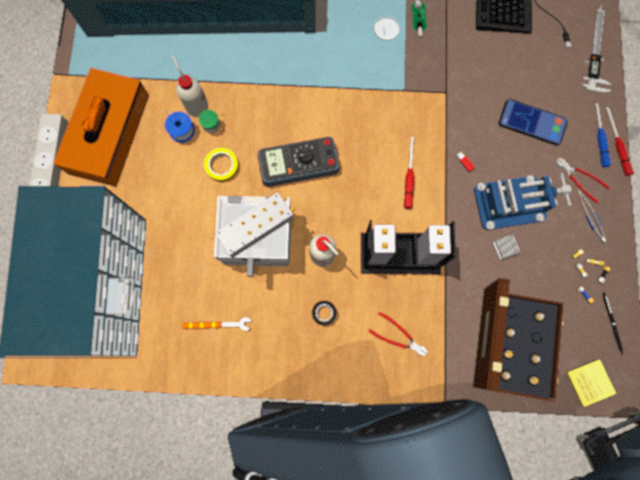

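View pics/side0.png

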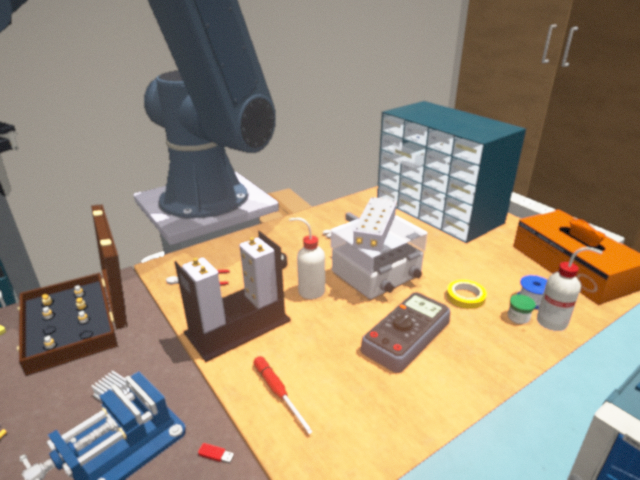

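The top view shows the box at about (253,230) with the filter lying diagonally on it. Its connector end is at about (288,203), and the bottle is at (322,248). In the rack, stored filters stand at (384,240) and (438,240), so the free cell is the middle one at about (410,248). Next I'll measure these with depth.

Run:
```python
from h import *
im=cv2.imread('pics/top0.png');d=np.load('pics/top0.npy');P=pts('top',d)
x,y,z=P[...,0],P[...,1],P[...,2]
v,u=np.mgrid[0:480,0:640]
print('bench',np.median(z[280:300,200:300]))
def rect(name,m):
    m=cv2.morphologyEx(m.astype(np.uint8),cv2.MORPH_OPEN,np.ones((2,2)))
    n,l,s,c=cv2.connectedComponentsWithStats(m)
    for i in range(1,n):
        if s[i,4]<25: continue
        k=l==i
        r=cv2.minAreaRect((P[k][:,:2]*1000).astype(np.float32))
        print(name,s[i,4],s[i,:4],np.round(r[0],1),np.round(r[1],1),round(r[2],1),'z',np.round(np.percentile(z[k],[10,50,90]),3))
box=(u>205)&(u<305)&(v>180)&(v<290)
rect('filter',box&(z>.138)&(z<.162))
rect('hood',box&(z>.095)&(z<.162))
rect('bott',(u>300)&(u<350)&(v>220)&(v<280)&(z>.05))
rk=(u>355)&(u<465)&(v>215)&(v<285)
rect('stored',rk&(z>.145)&(im.min(2)>120))
rect('rack',rk&(z>.03))
rect('rackwall',rk&(z>.04)&(z<.062))
for h in(.04,.1): print(np.percentile(z[box],[5,25,50,75,95]).round(3)); break
# side
d2=np.load('pics/side0.npy');P=pts('side',d2);x,y,z=P[...,0],P[...,1],P[...,2]
rect('Sfilter',(u>330)&(u<430)&(v>180)&(v<300)&(z>.142)&(z<.162))
rect('Sstored',(u>170)&(u<300)&(v>220)&(v<360)&(z>.145)&(z<.163)&(cv2.imread('pics/side0.png').min(2)>110))
a=cv2.resize(im[175:290,200:460],None,fx=3,fy=3,interpolation=cv2.INTER_CUBIC)
cv2.imwrite('pics/c1.png',a)
```

```text
bench 0.00038754827143461235
filter 2123 [216 194  77  62] [464.6 117.4] [329.8 155.6] 12.8 z [0.147 0.151 0.154]
hood 4727 [215 194  80  84] [480.1 127.8] [360.9 176.3] 11.7 z [0.108 0.115 0.153]
bott 637 [310 235  28  29] [455.1  14.1] [ 58.7 262. ] 81.3 z [0.064 0.102 0.131]
stored 547 [374 226  22  28] [477.5 -65.4] [ 61.9 337.3] 55.4 z [0.153 0.158 0.161]
stored 565 [429 226  22  29] [ 444. -135.] [ 64.9 366.6] 51.3 z [0.152 0.158 0.161]
rack 3011 [365 220  92  49] [ 522.5 -110.3] [178.3 428.4] 37.6 z [0.036 0.142 0.162]
rackwall 104 [396 233  27  10] [470.4 -86. ] [ 46.5 346.5] 51.0 z [0.036 0.05  0.056]
rackwall 300 [368 244  75  24] [ 463.4 -101.7] [ 93.8 343. ] 37.8 z [0.029 0.048 0.055]
rackwall 26 [419 247   3  12] [ 550.2 -204.3] [25.9  1.5] 3.0 z [0.051 0.062 0.071]
[-0.003  0.     0.009  0.113  0.152]
Sfilter 1140 [354 198  44  41] [767.7 -41. ] [  76.5 1182.7] 45.2 z [0.144 0.152 0.153]
Sstored 538 [241 239  35  26] [ 560.2 -113.4] [55.5 47.7] 2.9 z [0.147 0.158 0.16 ]
Sstored 566 [184 259  36  29] [ 787.3 -303.6] [ 54.8 889.3] 69.9 z [0.147 0.158 0.16 ]
```

View pics/c1.png

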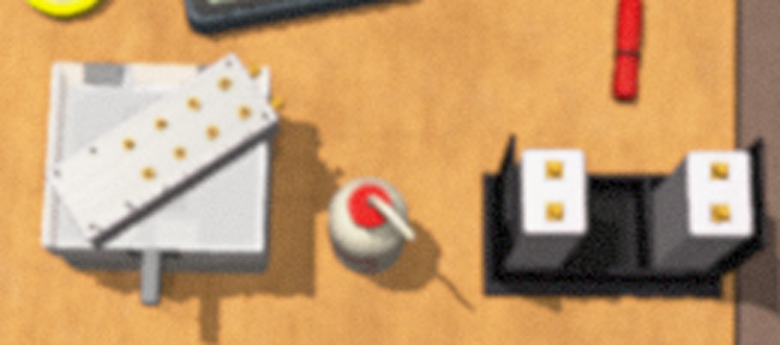

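The crop shows the filter's top corners at crop pixels (53,172), (232,55), (278,118) and (97,243). The connectors are on the right/upper end. The stored filter tops are centred at about (553,192) and (720,195), with the empty cell between them. Next I'll fit the masks robustly on the height planes.

Run:
```python
from h import *
im=cv2.imread('pics/top0.png');d=np.load('pics/top0.npy');z=pts('top',d)[...,2]
v,u=np.mgrid[0:480,0:640]
def fit(name,cam,m,h,do=True):
    m=cv2.morphologyEx(m.astype(np.uint8),cv2.MORPH_OPEN,np.ones((3,3)))
    n,l,s,c=cv2.connectedComponentsWithStats(m)
    for i in range(1,n):
        if s[i,4]<60: continue
        vv,uu=np.where(l==i)
        q=np.array([ray(cam,a,b,h)[:2] for a,b in zip(uu,vv)])
        best=None
        for t in np.radians(np.arange(0,90,.5)):
            R=np.array([[np.cos(t),np.sin(t)],[-np.sin(t),np.cos(t)]]);w=q@R.T
            lo,hi=np.percentile(w,1,0),np.percentile(w,99,0);A=np.prod(hi-lo)
            if best is None or A<best[0]: best=(A,np.degrees(t),R.T@((lo+hi)/2),hi-lo)
        print(name,s[i,4],np.round(best[1],1),np.round(best[2],4),np.round(best[3],4),'mean',q.mean(0).round(4))
box=(u>205)&(u<305)&(v>180)&(v<290)
fit('filter','top',box&(z>.141)&(z<.165),.15)
fit('hood+','top',box&(z>.095)&(z<.165),.11)
rk=(u>355)&(u<465)&(v>215)&(v<285)
fit('stored','top',rk&(z>.145)&(im.min(2)>150),.158)
hsv=cv2.cvtColor(im,cv2.COLOR_BGR2HSV)
fit('cap','top',(u>300)&(u<345)&(v>225)&(v<265)&((hsv[...,0]<8)|(hsv[...,0]>172))&(hsv[...,1]>150)&(hsv[...,2]>100),.14)
c=lambda x,y:(200+x/3,175+y/3)
for n,p,h in [('filt',(53,172),.15),('filt',(232,55),.15),('filt',(278,118),.15),('filt',(97,243),.15),('hoodFL',(45,247),.11),('hoodFR',(266,248),.11),('hoodBL',(55,63),.11),('tabend',(149,302),.107),('botbase',(368,225),.05),
 ('s1',(522,150),.158),('s1',(584,150),.158),('s1',(583,233),.158),('s1',(526,233),.158),('s2',(687,152),.158),('s2',(750,152),.158),('s2',(752,233),.158),('s2',(692,233),.158),
 ('rackFL',(485,292),0.0),('rackFR',(720,297),0.0),('wallF',(487,262),.053),('wallFR',(722,268),.053)]:
    print(n,ray('top',*c(*p),h)[:2].round(4))
s=cv2.imread('pics/side0.png');zs=pts('side',np.load('pics/side0.npy'))[...,2]
fit('Sstored','side',(u>170)&(u<300)&(v>220)&(v<360)&(zs>.148)&(zs<.166)&(s.min(2)>110),.158)
fit('Sfilter','side',(u>330)&(u<430)&(v>180)&(v<300)&(zs>.143)&(zs<.16),.15)
fit('Shood','side',(u>320)&(u<440)&(v>180)&(v<300)&(zs>.104)&(zs<.165),.11)
Ps=pts('side',np.load('pics/side0.npy'))
hs=cv2.cvtColor(s,cv2.COLOR_BGR2HSV)
m=(u>295)&(u<330)&(v>225)&(v<260)&((hs[...,0]<8)|(hs[...,0]>172))&(hs[...,1]>150);print('cap side',np.median(Ps[m],0))
m=(u>295)&(u<330)&(v>250)&(v<300)&(Ps[...,2]>.03)&(Ps[...,2]<.1)&(s.min(2)>110);print('bottle body side',np.percentile(Ps[m],[5,50,95],axis=0).round(3))
```

```text
filter 2093 36.5 [0.5744 0.1438] [0.0563 0.1462] mean [0.5741 0.1441]Traceback (most recent call last):
  File "<stdin>", line 19, in <module>
  File "<stdin>", line 10, in fit
  File "h.py", line 11, in ray
    c=get_calibration(n);K=np.array(c['K']);R=np.array(c['orientation']);e=np.array(c['eye'])
ValueError: time passes only in moves, steps and waits
```

```bash
cat > h.py <<'E'
from cell import *
import numpy as np, cv2
C={n:get_calibration(n) for n in('top','side')}
def snap(n,f):
    im,d=read_camera(n); cv2.imwrite('pics/%s.png'%f,im); np.save('pics/%s.npy'%f,d); return im,d
def pts(n,d):
    v,u=np.mgrid[0:480,0:640]; c=C[n];K=c['K']
    P=np.stack([(u-K[0,2])/K[0,0]*d,-(v-K[1,2])/K[1,1]*d,-d],-1)
    return P@c['orientation'].T+c['eye']
def ray(n,u,v,z):
    c=C[n];K=c['K'];e=c['eye']
    r=c['orientation']@np.array([(u-K[0,2])/K[0,0],-(v-K[1,2])/K[1,1],-1]); return e+r*(z-e[2])/r[2]
def fit(name,cam,m,h):
    m=cv2.morphologyEx(m.astype(np.uint8),cv2.MORPH_OPEN,np.ones((3,3)))
    n,l,s,c=cv2.connectedComponentsWithStats(m)
    for i in range(1,n):
        if s[i,4]<60: continue
        vv,uu=np.where(l==i)
        q=np.array([ray(cam,a,b,h)[:2] for a,b in zip(uu,vv)])
        best=None
        for t in np.radians(np.arange(0,90,.5)):
            R=np.array([[np.cos(t),np.sin(t)],[-np.sin(t),np.cos(t)]]);w=q@R.T
            lo,hi=np.percentile(w,1,0),np.percentile(w,99,0);A=np.prod(hi-lo)
            if best is None or A<best[0]: best=(A,np.degrees(t),R.T@((lo+hi)/2),hi-lo)
        print(name,s[i,4],np.round(best[1],1),np.round(best[2],4),np.round(best[3],4),'mean',q.mean(0).round(4))
E
python3 - <<'E'
from h import *
im=cv2.imread('pics/top0.png');d=np.load('pics/top0.npy');z=pts('top',d)[...,2]
v,u=np.mgrid[0:480,0:640]
box=(u>205)&(u<305)&(v>180)&(v<290)
fit('hood+','top',box&(z>.095)&(z<.165),.11)
rk=(u>355)&(u<465)&(v>215)&(v<285)
fit('stored','top',rk&(z>.145)&(im.min(2)>150),.158)
hsv=cv2.cvtColor(im,cv2.COLOR_BGR2HSV)
fit('cap','top',(u>300)&(u<345)&(v>225)&(v<265)&((hsv[...,0]<8)|(hsv[...,0]>172))&(hsv[...,1]>150)&(hsv[...,2]>100),.14)
c=lambda x,y:(200+x/3,175+y/3)
for n,p,h in [('filt',(53,172),.15),('filt',(232,55),.15),('filt',(278,118),.15),('filt',(97,243),.15),('hoodFL',(45,247),.11),('hoodFR',(266,248),.11),('hoodBL',(55,63),.11),('tabend',(149,302),.107),('botbase',(368,225),.05),
 ('s1',(522,150),.158),('s1',(584,150),.158),('s1',(583,233),.158),('s1',(526,233),.158),('s2',(687,152),.158),('s2',(750,152),.158),('s2',(752,233),.158),('s2',(692,233),.158),
 ('rackFL',(485,292),0.0),('rackFR',(720,297),0.0),('wallF',(487,262),.053),('wallFR',(722,268),.053)]:
    print(n,ray('top',*c(*p),h)[:2].round(4))
s=cv2.imread('pics/side0.png');Ps=pts('side',np.load('pics/side0.npy'));zs=Ps[...,2]
fit('Sstored','side',(u>170)&(u<300)&(v>220)&(v<360)&(zs>.148)&(zs<.166)&(s.min(2)>110),.158)
fit('Sfilter','side',(u>330)&(u<430)&(v>180)&(v<300)&(zs>.143)&(zs<.16),.15)
hs=cv2.cvtColor(s,cv2.COLOR_BGR2HSV)
m=(u>295)&(u<330)&(v>225)&(v<260)&((hs[...,0]<8)|(hs[...,0]>172))&(hs[...,1]>150);print('cap side',np.median(Ps[m],0))
m=(u>295)&(u<330)&(v>250)&(v<300)&(Ps[...,2]>.03)&(Ps[...,2]<.1)&(s.min(2)>110);print('bottle body side',np.percentile(Ps[m],[5,50,95],axis=0).round(3))
E
```

```text
hood+ 4721 1.0 [0.5659 0.151 ] [0.1526 0.1496] mean [0.5743 0.1512]
stored 523 1.5 [ 0.5547 -0.1162] [0.0546 0.0394] mean [ 0.5547 -0.1161]
stored 525 3.0 [ 0.5593 -0.2237] [0.0562 0.0394] mean [ 0.559  -0.2237]
cap 99 8.0 [0.5418 0.0063] [0.0267 0.0175] mean [0.5415 0.0065]
filt [0.5518 0.2129]
filt [0.6384 0.0999]
filt [0.5964 0.0664]
filt [0.5057 0.1799]
hoodFL [0.5081 0.2216]
hoodFR [0.5152 0.0713]
hoodBL [0.6383 0.2264]
tabend [0.4746 0.1484]
botbase [0.5464 0.0027]
s1 [ 0.5808 -0.0958]
s1 [ 0.5829 -0.1365]
s1 [ 0.5273 -0.1371]
s1 [ 0.5254 -0.1   ]
s2 [ 0.585  -0.2041]
s2 [ 0.5872 -0.2455]
s2 [ 0.533  -0.2468]
s2 [ 0.531  -0.2079]
rackFL [ 0.51   -0.0868]
rackFR [ 0.5153 -0.2612]
wallF [ 0.5234 -0.0834]
wallFR [ 0.5277 -0.2508]
Sstored 496 2.0 [ 0.5646 -0.1181] [0.067  0.0478] mean [ 0.5664 -0.1194]
Sstored 538 1.0 [ 0.5696 -0.2249] [0.0679 0.0412] mean [ 0.572  -0.2258]
Sfilter 1116 36.0 [0.5814 0.1415] [0.0566 0.1586] mean [0.5846 0.1373]
cap side [5.57822712e-01 3.10615712e-04 1.28343674e-01]
bottle body side [[ 0.545 -0.023  0.034]
 [ 0.57  -0.011  0.069]
 [ 0.577  0.018  0.098]]
```

```bash
cat >> h.py <<'E'
FC=np.array([.575,.142,.130]); FX=np.array([.595,-.804,0]); FX/=np.linalg.norm(FX); UP=np.array([0,0,1.])
AL=np.radians(50); S=.060; DZ=.004
def tool(fx,fz,flip,al=AL):
    tz=-np.sin(al)*fx-np.cos(al)*fz; ty=np.cross(fz,fx)*flip
    return np.column_stack([np.cross(ty,tz),ty,tz])
def pose(c,fx,fz,flip):   # filter centre -> tool pose
    R=tool(fx,fz,flip); g=c+S*fx+DZ*fz
    return g-.065*R[:,2],R
E
python3 - <<'E'
from h import *
yw=np.radians(2.2); ry=np.array([-np.sin(yw),np.cos(yw),0])
rc=np.array([.5575,-.170,.083])
for flip in(1,-1):
    p,R=pose(FC,FX,UP,flip); print('grasp',flip,[None if q is None else np.round(q,2) for q in (ik(p,R),ik(p+[0,0,.25],R),ik(p-.1*R[:,2],R))])
    for s in(1,-1):
        p,R=pose(rc,UP,s*ry,flip); print(' place',s,[None if q is None else np.round(q,2) for q in (ik(p,R),ik(p+[0,0,.22],R))])
for n,(a,b,c,e,k) in {'top':(215,280,360,465,6),'side':(215,365,170,300,4)}.items():
    im=cv2.imread('pics/%s0.png'%n)[a:b,c:e]
    cv2.imwrite('pics/z%s.png'%n,cv2.resize(np.clip(im.astype(float)**.6*9,0,255).astype(np.uint8),None,fx=k,fy=k,interpolation=cv2.INTER_CUBIC))
E
```

```text
grasp 1 [array([-0.15,  0.89,  1.23,  0.57,  1.7 , -0.92]), array([-0.15,  0.66,  1.03,  0.65,  2.05, -0.66]), array([-0.22,  0.92,  1.01,  0.56,  1.9 , -0.87])]
 place 1 [array([-0.08,  0.56,  1.77, -0.9 ,  0.95,  0.48]), array([-0.08,  0.29,  1.57, -0.73,  1.27,  0.1 ])]
 place -1 [array([-0.61,  0.72,  1.46,  0.54,  1.45,  2.29]), array([-0.61,  0.5 ,  1.26,  0.55,  1.81,  2.5 ])]
grasp -1 [array([-0.15,  0.89,  1.23,  0.57,  1.7 ,  2.22]), array([-0.15,  0.66,  1.03,  0.65,  2.05,  2.48]), array([-0.22,  0.92,  1.01,  0.56,  1.9 ,  2.27])]
 place 1 [array([-0.08,  0.56,  1.77, -0.9 ,  0.95, -2.66]), None]
 place -1 [array([-0.61,  0.72,  1.46,  0.54,  1.45, -0.85]), array([-0.61,  0.5 ,  1.26,  0.55,  1.81, -0.64])]
```

View pics/ztop.png

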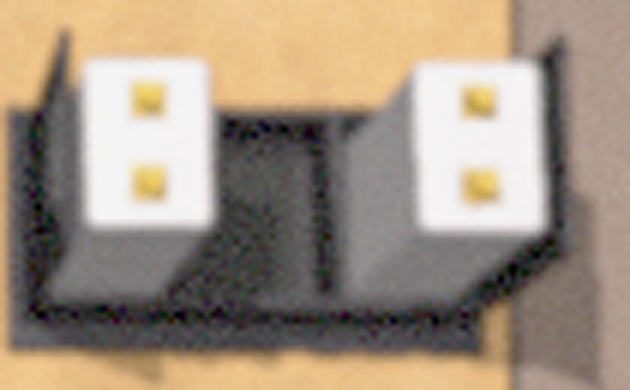

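View pics/zside.png

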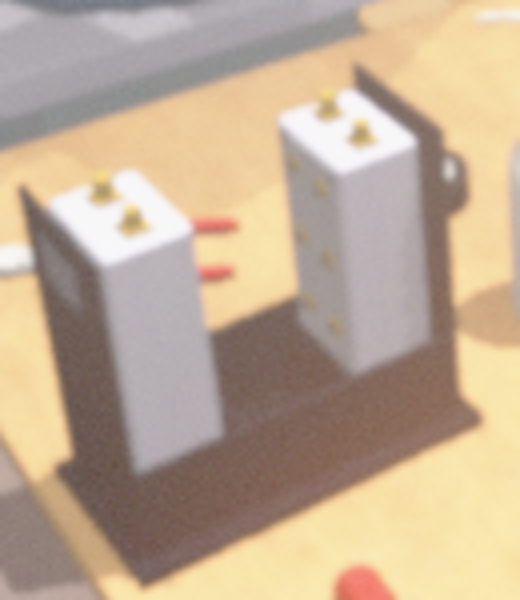

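The top zoom shows the base flange corners at about (12,348), (478,352) and (10,108). The side zoom shows them at (145,585), (480,420) and (65,470). The middle cell is empty in both views.

Run:
```python
from h import *
t=lambda x,y:(360+x/6-.4,215+y/6-.4); s=lambda x,y:(170+x/4-.4,215+y/4-.4)
for n,p,z in [('FL',(12,348),.0),('FR',(478,352),.0),('BL',(10,108),.004),('divider top back',(320,135),.053),('divider top front',(325,290),.053),('frontwall inner L',(35,300),.053),('frontwall at mid outer',(260,325),.053),('backwall mid outer',(270,112),.053)]: print(n,ray('top',*t(*p),z)[:2].round(4))
for n,p,z in [('BR',(145,585),0),('BL',(480,420),0.),('FR',(65,470),.004),('backwall top R',(138,472),.053),('backwall top L',(435,342),.053)]: print('side',n,ray('side',*s(*p),z)[:2].round(4))
```

```text
FL [ 0.5094 -0.0866]
FR [ 0.5168 -0.2595]
BL [ 0.5999 -0.0824]
divider top back [ 0.5843 -0.1907]
divider top front [ 0.5278 -0.1933]
frontwall inner L [ 0.5188 -0.0902]
frontwall at mid outer [ 0.5139 -0.1704]
backwall mid outer [ 0.5919 -0.1726]
side BR [ 0.6054 -0.254 ]
side BL [ 0.5974 -0.0787]
side FR [ 0.5198 -0.256 ]
side backwall top R [ 0.5956 -0.2454]
side backwall top L [ 0.5927 -0.0976]
```

```bash
cat >> h.py <<'E'
yw=np.radians(2.4); RY=np.array([-np.sin(yw),np.cos(yw),0]); RC=np.array([.5572,-.1703,.083])
E
python3 - <<'E'
from h import *
p,R=pose(FC,FX,UP,1)
set_gripper(.093,60)
reach(p+[0,0,.25],R)
move_l(p+[0,0,.04],velocity=.2)
print(move_l(p,velocity=.06,guard=8), get_obs()['tcp_pos']-p)
set_gripper(0.0,60); o=get_obs(); print('w',o['gripper_width'],o['grip_force'],o['ft_force'],o['moment'])
move_l(p+[0,0,.05],velocity=.04); o=get_obs(); print('w',o['gripper_width'],o['grip_force'],o['ft_force'],o['moment'])
snap('top','t2');snap('side','s2');print(o['time_s'])
a=np.hstack([cv2.resize(cv2.imread('pics/%s.png'%n)[y:y+225,x:x+200],None,fx=2,fy=2) for n,x,y in(('t2',190,130),('s2',270,120))])
cv2.imwrite('pics/a2.png',a)
E
```

```text
False [ 1.35282354e-04 -9.52465494e-07  2.31583564e-04]
w 0.05583624537795205 59.90462601184845 [1.190937   1.66714698 0.39054618] [-0.16486114 -0.59071981 -0.19888485]
w 0.05546779279870437 59.901992082595825 [-0.17922546 -0.62608482 -3.05559001] [-0.82500841 -0.69308106  0.01349193]
6.975
```

View pics/a2.png

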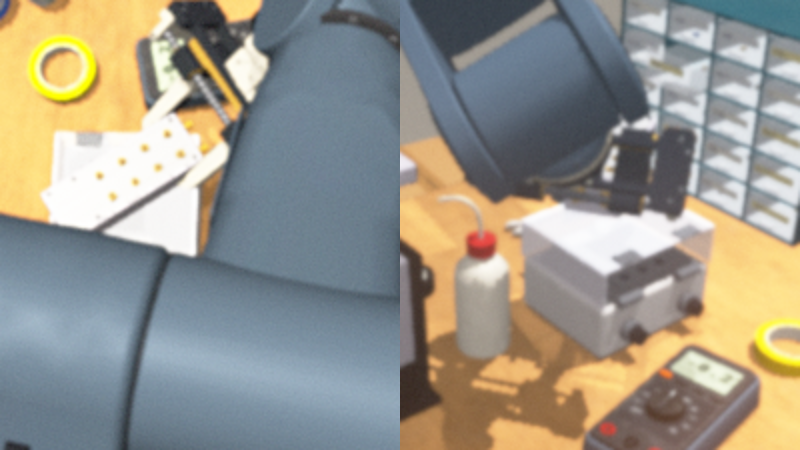

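The filter is lifted between the fingers and the bottle stands untouched. In the top half it spans about (50,190) to (210,140). I'll use depth to check whether it drooped.

Run:
```python
from h import *
P=pts('top',np.load('pics/t2.npy'))
im=cv2.imread('pics/t2.png')
fy=np.array([-FX[1],FX[0],0])
q=P-FC; s=q@FX; t=q@fy
m=(abs(t)<.02)&(s>-.07)&(s<.03)&(P[...,2]>.13)&(P[...,2]<.25)
A=np.c_[s[m],t[m],np.ones(m.sum())]; c,*_=np.linalg.lstsq(A,P[...,2][m],rcond=None); print(m.sum(),c)
m=(abs(t)<.018)&(s>-.1)&(s<.1)&(P[...,2]>.16)&(P[...,2]<.21)
print(np.percentile(s[m],[0,1,99,100])); m=(abs(s)<.04)&(abs(t)<.05)&(P[...,2]>.188)&(P[...,2]<.21); print(np.percentile(t[m],[0,1,50,99,100]))
```

```text
1065 [ 0.00374698 -0.00730279  0.20076892]
[-0.07703241 -0.07475641  0.07963243  0.08390075]
[-0.0290828  -0.02851611 -0.002181    0.02703475  0.02908176]
```

It didn't droop and is centred to about 1 mm. Next I'll carry it over, rotate it and check above the cell.

Run:
```python
from h import *
p,R=pose(FC,FX,UP,1)
move_l(p+[0,0,.25],velocity=.15)
p2,R2=pose(RC,UP,RY,1)
reach(p2+[0,0,.21],R2); wait(.3)
o=get_obs();print(o['time_s'],o['gripper_width'],o['grip_force'],o['ft_force'],o['tcp_pos']-p2)
snap('side','s3');snap('top','t3')
a=np.hstack([cv2.resize(cv2.imread('pics/%s.png'%n)[y:y+260,x:x+200],None,fx=2,fy=2) for n,x,y in(('t3',320,110),('s3',160,100))])
cv2.imwrite('pics/a3.png',a)
# tilt from side depth: filter's +x world face
P=pts('side',np.load('pics/s3.npy')); q=P-(RC+[0,0,.21])
m=(abs(q[...,1])<.017)&(abs(q[...,0]-.028)<.012)&(q[...,2]>-.07)&(q[...,2]<.03)
A=np.c_[q[m][:,1],q[m][:,2],np.ones(m.sum())];c,*_=np.linalg.lstsq(A,q[m][:,0],rcond=None);print('xface: slope y,z, off',m.sum(),c)
for z0 in(-.065,-.03,0.):
    k=(abs(q[...,2]-z0)<.008)&(abs(q[...,0]-.02)<.02)&(abs(q[...,1])<.05);print(z0,np.percentile(q[k][:,1],[2,98]))
k=(abs(q[...,1])<.03)&(abs(q[...,0])<.05)&(abs(q[...,2])<.12);print('z',np.percentile(q[k][:,2],[0.5,99.5]))
```

```text
10.1167 0.05606531869765431 59.891148805618286 [-0.23137333  0.30368634 -3.126886  ] [ 1.38818859e-04 -1.78581411e-05  2.09777277e-01]
xface: slope y,z, off 1193 [-0.03642954 -0.01161027  0.02938286]
-0.065 [-0.0194827   0.02032224]
-0.03 [-0.01961349  0.01930498]
0.0 [-0.01962275  0.02059101]
z [-0.07262867  0.10400944]
```

View pics/a3.png

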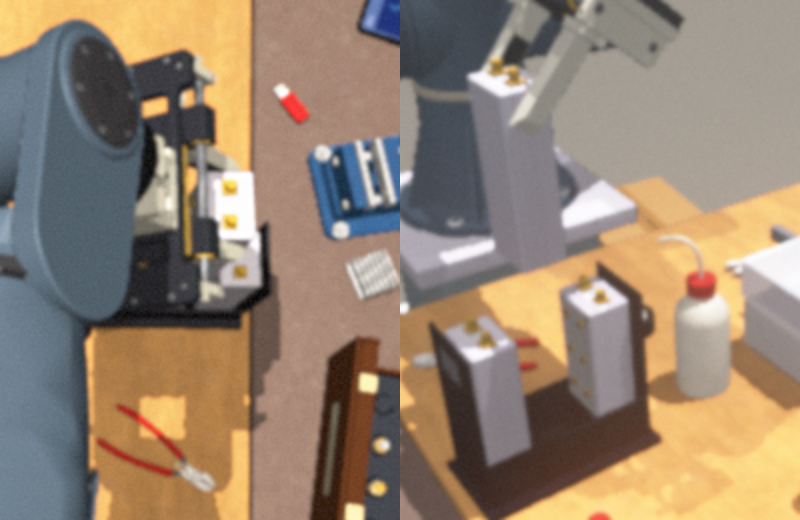

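The filter hangs upright above the empty cell (right half, about (520,170)), and the numbers agree. I'll lower it with a guard and release.

Run:
```python
from h import *
p2,R2=pose(RC,UP,RY,1)
move_l(p2+[0,0,.06],velocity=.15)
g=move_l(p2-[0,0,.003],velocity=.04,guard=4)
o=get_obs();dz=o['tcp_pos'][2]-p2[2];print(g,dz,o['ft_force'],o['time_s'])
if dz<.008:
    set_gripper(.066); wait(.2)
    o=get_obs();print(o['gripper_width'],o['grip_force'],o['ft_force'])
    move_l(p2+[0,0,.22]-.05*R2[:,2]*0,velocity=.12)
    print(get_obs()['time_s'])
```

```text
True 0.0016437893798332825 [0.88417234 2.09522066 4.34255131] 12.6833
0.06603752177024595 0.0 [ 0.53672573 -0.09012489 -0.51400452]
15.3
```

Run:
```python
from h import *
set_joints([-1.0,0.351,1.652,0,1.139,-0.085])
im,d=snap('top','t4');si,ds=snap('side','s4');print(get_obs()['time_s'])
v,u=np.mgrid[0:480,0:640];z=pts('top',d)[...,2];zs=pts('side',ds)[...,2]
rk=(u>355)&(u<465)&(v>215)&(v<285)
fit('stored','top',rk&(z>.145)&(im.min(2)>150),.158)
box=(u>205)&(u<305)&(v>180)&(v<290)
fit('hood','top',box&(z>.095)&(z<.13),.11)
a=np.hstack([cv2.resize(im[185:285,205:305],(400,400),interpolation=cv2.INTER_CUBIC),cv2.resize(si[190:300,325:435],(400,400),interpolation=cv2.INTER_CUBIC)])
a=np.vstack([a,np.hstack([cv2.resize(im[215:265,355:455],(400,200)),cv2.resize(si[220:300,170:330],(400,200))])])
cv2.imwrite('pics/a4.png',a)
```

```text
16.7833
stored 526 1.5 [ 0.5547 -0.1162] [0.0546 0.0394] mean [ 0.5547 -0.1161]
stored 528 3.0 [ 0.5565 -0.1695] [0.0562 0.0396] mean [ 0.5565 -0.1694]
stored 526 0.5 [ 0.5593 -0.2239] [0.0567 0.0392] mean [ 0.559  -0.2237]
hood 4650 1.5 [0.5651 0.152 ] [0.1527 0.1474] mean [0.5737 0.1521]
```

View pics/a4.png

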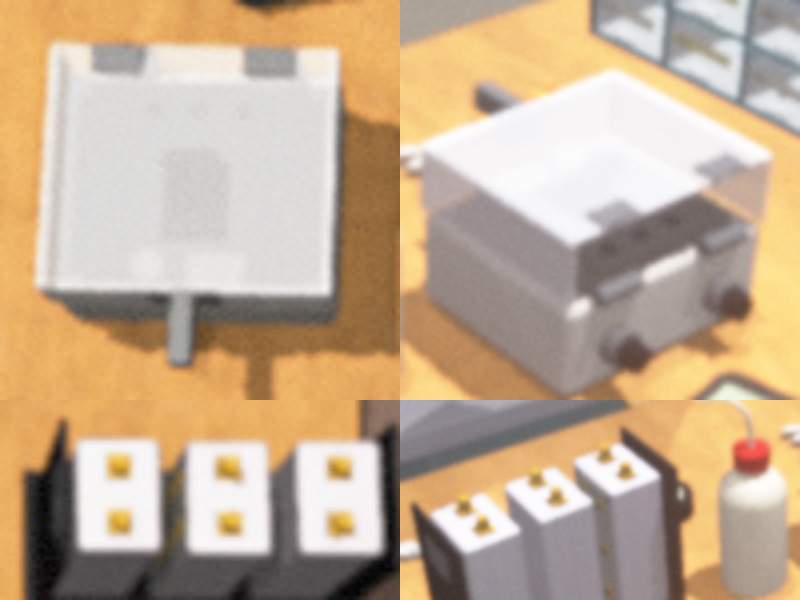

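The filter now stands between the stored ones. The top-left panel shows the hood corners at (38,290), (333,295), (50,45) and (338,50), the tab from (180,297) to (180,365), and the button at (148,262). The side panel shows the hood corners at (22,152), (372,157), (212,72) and (175,245).

Run:
```python
from h import *
t=lambda x,y:(205+x/4-.4,185+y/4-.4); s=lambda x,y:(325+x/3.636-.4,190+y/3.636-.4)
T=np.array([ray('top',*t(*p),.11)[:2] for p in[(38,290),(333,295),(50,45),(338,50)]])
S_=np.array([ray('side',*s(*p),.11)[:2] for p in[(22,152),(212,72),(175,245),(372,157)]])
print(T.round(4),T.mean(0)); print(S_.round(4),S_.mean(0))
print('tab',ray('top',*t(180,365),.107)[:2],ray('top',*t(180,297),.107)[:2],'btn',ray('top',*t(148,262),.08)[:2])
```

```text
[[0.5085 0.2235]
 [0.5137 0.0729]
 [0.6385 0.229 ]
 [0.6435 0.0784]] [0.57606603 0.1509517 ]
[[0.524  0.0715]
 [0.5132 0.2231]
 [0.648  0.0795]
 [0.6434 0.2275]] [0.58215442 0.15040077]
tab [0.47417743 0.14850548] [0.50916041 0.15119807] btn [0.53154627 0.17304103]
```

```bash
cat >> h.py <<'E'
by=np.radians(2.2); BX=np.array([np.cos(by),np.sin(by),0]); BY=np.array([-np.sin(by),np.cos(by),0]); BO=np.array([.577,.1508,0])
def B(x,y,z): return BO+BX*x+BY*y+UP*z
RD=np.column_stack([np.cross(-BY,-UP),-BY,-UP])  # tool down, closing along hinge
if RD[0,0]<0 : pass
def arc(phi): # tcp for tab grip at cover angle phi
    c,s=np.cos(phi),np.sin(phi)
    return B(.065-.157*c+.036*s,0,.066+.157*s+.036*c+.065)
E
python3 - <<'E'
from h import *
R=RD
for k in(1,-1):
    R=RD@np.diag([k,k,1]); print([None if q is None else np.round(q,2) for q in(ik(arc(0),R),ik(arc(.9),R),ik(arc(1.72),R))])
R=min((RD@np.diag([k,k,1]) for k in(1,-1)),key=lambda R:abs(ik(arc(0),R)[5]))
np.save('R.npy',R)
set_gripper(.045,15)
reach(arc(0)+[0,0,.12],R)
print(move_l(arc(0),velocity=.1,guard=6))
set_gripper(0,15);o=get_obs();print(o['gripper_width'],o['grip_force'],o['ft_force'],o['time_s'])
f0=o['ft_force']
for a in np.arange(.1,.41,.1):
    if o['gripper_width']<.008: break
    move_l(arc(a),velocity=.08); o=get_obs(); print(a,(o['ft_force']-f0).round(1),o['gripper_width'])
snap('side','s5');cv2.imwrite('pics/a5.png',cv2.imread('pics/s5.png')[150:330,260:500]);print(get_obs()['time_s'])
E
```

```text
[array([ 0.2 ,  0.47,  1.87, -0.  ,  0.8 ,  1.74]), array([ 0.18,  0.45,  1.57, -0.  ,  1.12,  1.71]), array([ 0.15,  0.68,  1.17, -0.  ,  1.29,  1.69])]
[array([ 0.2 ,  0.47,  1.87, -0.  ,  0.8 , -1.41]), array([ 0.18,  0.45,  1.57, -0.  ,  1.12, -1.43]), array([ 0.15,  0.68,  1.17, -0.  ,  1.29, -1.46])]
False
0.011604018159028503 14.997425749897957 [-1.89290388 19.19586426 -0.45599133] 21.5167
0.1 [ 0.2 -1.7  0.6] 0.011768352815205186
0.2 [-0.2 -2.3 -0.9] 0.012110161535623876
0.30000000000000004 [-0.1 -3.5  0.5] 0.012000039533436693
0.4 [-0.7 -4.4  1. ] 0.01178912023672236
22.9667
```

View pics/a5.png

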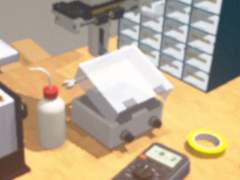

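The cover is lifting with the tab held, so I'll carry on.

Run:
```python
from h import *
f0=get_obs()['ft_force']
for a in np.arange(.5,1.75,.1):
    move_l(arc(a)+BY*.001,velocity=.1); o=get_obs()
    if np.abs(o['ft_force']-f0).max()>15: print(a,(o['ft_force']-f0).round(1))
print(a,(o['ft_force']-f0).round(1),o['gripper_width'])
set_gripper(.03); move_l(arc(a)+[0,0,.08],velocity=.15)
set_gripper(0,40)
# over the button: retreat towards the robot first
R=np.load('R.npy')
im,d=snap('side','s6')
move_l(B(-.05,.026,.084+.2),velocity=.2)
im2,_=snap('side','s6b'); print(get_obs()['time_s'])
cv2.imwrite('pics/a6.png',np.hstack([cv2.resize(x[110:310,280:480],(400,400)) for x in(im,im2)]))
```

```text
1.4 [  3.7 -15.    1.5]
1.4999999999999998 [  3.7 -15.4   2.6]
1.5999999999999996 [  4.4 -17.9   3.2]
1.6999999999999997 [  5.2 -21.    3. ]
1.6999999999999997 [  5.2 -21.    3. ] 0.012339992755020637
30.0667
```

View pics/a6.png

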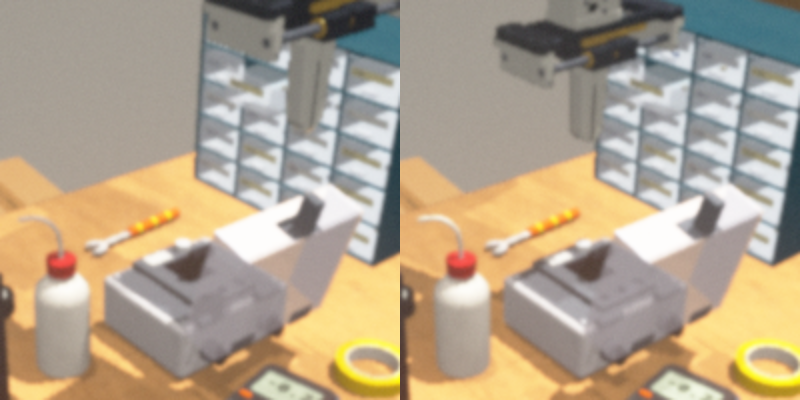

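The cover stays open in both halves, with the lever (black, near (190,262)) on and the button behind it. From here I'll check the lever by depth numbers. Pressing the button next.

```bash
cat >> h.py <<'E'
def lever():
    for n in('side','top'):
        _,d=read_camera(n); q=pts(n,d)-BO; x,y,z=q@BX,q@BY,q[...,2]
        m=(abs(y)<.012)&(z>.088)&(z<.112)&(abs(x+.01)<.04); print(n,'lever pts',m.sum(),np.percentile(x[m],[10,50,90]).round(4) if m.sum() else '')
        m=(abs(y)<.07)&(x>.04)&(x<.2)&(z>.15); print(' cover pts',m.sum(),np.median(x[m]) if m.sum() else '')
E
python3 - <<'E'
from h import *
lever()
move_l(B(-.05,.026,.084+.088),velocity=.15)
print(move_l(B(-.05,.026,.084+.0745),velocity=.03,guard=12)); o=get_obs();print(o['tcp_pos'][2]-.084,o['ft_force'])
wait(.1)
move_l(B(-.05,.026,.084+.14),velocity=.15); move_l(B(-.085,.026,.084+.14),velocity=.2); wait(.2)
lever();print(get_obs()['time_s'])
E
```

```text
side lever pts 73 [0.0046 0.01   0.0143]
 cover pts 1769 0.13606041512582298
top lever pts 60 [-0.0036  0.0019  0.0104]
 cover pts 1257 0.12290881111475754
False
0.07468090454153521 [1.08754143 2.01910082 3.6333069 ]
side lever pts 111 [-0.0239 -0.0172 -0.0128]
 cover pts 1768 0.13602690777584814
top lever pts 10 [-0.0252 -0.0207 -0.0165]
 cover pts 1447 0.11979879040064252
32.975
```

Run:
```python
from h import *
move_l(B(-.075,0,.084+.12),velocity=.2); move_l(B(-.075,0,.084+.090),velocity=.1)
g=move_l(B(.004,0,.084+.090),velocity=.05,guard=18); o=get_obs()
print(g,(o['tcp_pos']-BO)@BX,o['ft_force']); wait(.2)
move_l(B(-.05,0,.084+.095),velocity=.15); move_l(B(-.06,0,.084+.18),velocity=.2); wait(.1)
lever();print(get_obs()['time_s'])
```

```text
True -0.009590194717148878 [-6.7708013  -0.48066435  8.95627071]
side lever pts 74 [0.0044 0.0099 0.014 ]
 cover pts 1768 0.13602346681295885
top lever pts 0 
 cover pts 1440 0.11985139911049986
36.3583
```

Run:
```python
from h import *
for n in('side','top'):
    im,d=read_camera(n); q=pts(n,d)-BO; x,y,z=q@BX,q@BY,q[...,2]
    m=(abs(y)<.02)&(x>.03)&(x<.25)&(z>.2)&(z<.26); 
    print(n,m.sum(),[np.percentile(a[m],[2,25,50,75,98]).round(4) for a in(x,y,z)])
    # dark tab only
    g=m&(im.max(2)<150); print(g.sum(),[np.percentile(a[g],[5,50,95]).round(4) for a in(x,y,z)] if g.sum() else '')
    m=(abs(y)<.06)&(abs(y)>.02)&(x>.03)&(x<.25)&(z>.1)&(z<.2); 
    for zz in(.11,.15,.19): k=m&(abs(z-zz)<.01); print('  cover',zz,k.sum(),np.percentile(x[k],[5,50,95]).round(4) if k.sum() else '')
print('expect',[(p,(arc(p)-BO).round(4)-[0,0,.065]) for p in(1.7,1.83)])
```

```text
side 149 [array([0.1336, 0.1393, 0.1448, 0.1493, 0.1526]), array([-0.0071, -0.0057, -0.0045, -0.0013,  0.0055]), array([0.2005, 0.2072, 0.2134, 0.2193, 0.2219])]
93 [array([0.1359, 0.1448, 0.1518]), array([-0.007 , -0.0051, -0.0012]), array([0.2009, 0.2097, 0.219 ])]
  cover 0.11 187 [0.1214 0.1242 0.1269]
  cover 0.15 198 [0.1323 0.1349 0.1377]
  cover 0.19 568 [0.1022 0.126  0.1426]
top 97 [array([0.1275, 0.1311, 0.1351, 0.1421, 0.1493]), array([-0.0057, -0.0039, -0.001 ,  0.0026,  0.0057]), array([0.2007, 0.2084, 0.217 , 0.2201, 0.2248])]
51 [array([0.1279, 0.1316, 0.1394]), array([-0.0056, -0.0022,  0.0035]), array([0.2008, 0.2089, 0.2218])]
  cover 0.11 207 [0.1156 0.1188 0.1219]
  cover 0.15 0 
  cover 0.19 749 [0.0993 0.118  0.1384]
expect [(1.7, array([0.1208, 0.0046, 0.2171])), (1.83, array([0.1399, 0.0054, 0.2085]))]
```

The cover rests at its stop (about 1.83 rad), so I'll regrasp the tab there and bring it down.

Run:
```python
from h import *
def arc(phi):
    c,s=np.cos(phi),np.sin(phi); return B(.065-.159*c+.036*s,0,.066+.159*s+.036*c+.065)
set_gripper(.04,15)
p=arc(1.82)
move_l(B(-.06,0,.38),velocity=.25); move_l([p[0],p[1],.38],velocity=.25)
g=move_l(p,velocity=.1,guard=6); print(g,get_obs()['tcp_pos']-p)
if not g:
    set_gripper(0,15);o=get_obs();print(o['gripper_width'],o['ft_force'].round(1)); f0=o['ft_force']
    if o['gripper_width']>.008:
        for a in np.r_[np.arange(1.7,.05,-.1),0]:
            move_l(arc(a),velocity=.1); o=get_obs()
            if np.abs(o['ft_force']-f0).max()>15 or o['gripper_width']<.008: print(round(a,2),(o['ft_force']-f0).round(1),o['gripper_width'])
        print(a,(o['ft_force']-f0).round(1),o['gripper_width'])
print(get_obs()['time_s'])
```

```text
False [2.27509463e-04 2.48604349e-05 8.20295726e-04]
0.011926999498749747 [-0.1  0.5  1.1]
0.6 [-1.7 15.2 -0.4] 0.011855179736145612
0.5 [-2.5 16.  -0.5] 0.011760579927631782
0.4 [-1.5 16.6 -0.6] 0.01164434599283329
0.3 [-1.5 18.1 -1.1] 0.012127354104543912
0.2 [-1.7 20.1 -2.2] 0.01184756373724901
0.1 [-2.1 21.5 -2.4] 0.012022650938064488
0.0 [-1.8 22.4 -2.4] 0.011976783363051148
0.0 [-1.8 22.4 -2.4] 0.011976783363051148
46.3167
```

Run:
```python
from h import *
p=get_obs()['tcp_pos']
set_gripper(.045); wait(.2); move_l(p+[0,0,.12],velocity=.15)
set_joints([-1.0,0.351,1.652,0,1.139,-0.085])
im,d=snap('top','t9');_,ds=snap('side','s9')
v,u=np.mgrid[0:480,0:640];z=pts('top',d)[...,2]
fit('stored','top',(u>355)&(u<465)&(v>215)&(v<285)&(z>.145)&(im.min(2)>150),.158)
d0=np.load('pics/t4.npy');s0=np.load('pics/s4.npy')
b=(slice(185,285),slice(205,305)); print('hood diff top mm',np.percentile((d-d0)[b]*1000,[2,10,50,90,98]).round(1))
b=(slice(190,300),slice(325,435)); print('side',np.percentile((ds-s0)[b]*1000,[2,10,50,90,98]).round(1))
z0=pts('top',d0)[...,2]; m=(u>205)&(u<290)&(v>195)&(v<255); print('hood z',np.median(z0[200:255,220:285]),np.median(z[200:255,220:285]), np.median(z0[262:274,248:252]),np.median(z[262:274,248:252]))
k=(np.abs(d-d0)>.008)&(d>0)&(d0>0)&(u<440); print('changed px',k.sum(),get_obs()['time_s'],get_obs()['ft_force'])
```

```text
stored 525 1.5 [ 0.5547 -0.1162] [0.0546 0.0394] mean [ 0.5547 -0.1161]
stored 527 3.0 [ 0.5565 -0.1695] [0.0562 0.0395] mean [ 0.5565 -0.1694]
stored 526 3.0 [ 0.5593 -0.2237] [0.0562 0.0394] mean [ 0.5591 -0.2237]
hood diff top mm [-6.8 -4.1 -0.   4.1  7. ]
side [-6.7 -3.7  0.1  3.8  6.9]
hood z 0.11052351568984764 0.11047513540981546 0.1105985663905037 0.11042542136656042
changed px 11570 50.4583 [ 0.15102676 -0.57448395 -0.3695347 ]
```

```bash
python3 -c "
from cell import *
print(hand_in())"
```

```text
the job is handed in; nothing more can be done
None
```

I handed the job in at about 50 s of the 72 s limit (no verdict came back): the filter stands connectors-up in the free cell, the trip test dropped the lever, the lever is pushed back on, and the cover is shut; I checked the filter, lever and cover from camera measurements, but did not re-measure the bottle and the small bench items at the end.

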